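# Lock the canister and take off its cap of unknown thread

## Robot

A 6-joint arm with a two-finger parallel gripper is mounted at the origin on a cart in front of the work surface, level with it; the furniture and walls round the work are solid. World frame = base frame: x ahead of the robot, y to its left, z up, the work surface at z = 0. Lengths are in mm, angles in rad, forces in N, time in s.
With the tool pointing down it reaches from about 350 to 875 mm from the base axis. Payload 4.2 kg.
Tool frame: the origin (TCP) lies between the finger pads; the fingertips stand 25 mm ahead of it and the grasp point (between the pads) lies 6 mm ahead of it; z points along the fingers, y is the line along which they close (so a half turn about z gives the same grasp; the last joint's range is limited). The gripper opens to 85 mm and grips with 20 to 120 N. Pads are 22 mm wide; open, the fingers measure 114 mm over their backs; the gripper's body (76 mm by 85 mm) begins 54 mm behind the grasp point. The pads swing forward as they close: fully open they stand 13 mm farther back than shut.
Start: joints at [1.364, 0.385, 0.008, 0, -1.194, -0.259], TCP at [280.677, 558.408, 256.312] pointing down, gripper open.
Joint ranges: [-3.14, 3.14], [-1.21, 2.06], [-1.07, 1.41], [-3.16, 2.05], [-2.99, -0.16], [-3.1, 3.1]. Speed limits (rad/s): [2.79, 2.79, 3.14, 3.14, 3.14, 3.14].

## Interface

Orientations are given as a unit quaternion [x, y, z, w].
In Python, from bench import read_state, imaging, workorder, nets gives the robot as it stands.
- The arm moves only by the tool apply_moves, never from a script. Its argument "rows" is a list of rows, each an object with "hand": the opening, from -1 (shut) to 1 (fully open); "delta_pos": the shift along the tool's x, y, z in mm, a list of three; "yaw": the turn about the tool's z in rad. A call has 1 to 12 rows; each row is the pose to reach, as a shift and turn from the pose commanded when the call began, along the tool's axes at that moment; what a row does not reach only later rows make up. A row lasts 1/12 s, in which the tool goes at most 41.7 mm and 7.16 degrees, less where a joint would pass 70% of its speed; a pose out of reach is approached as far as the arm can. A call with a gripper value outside its range is refused whole. The fingers move at their own pace and stop on an object; the grip force is fixed at half the most. Time passes only in rows, so rows that repeat a pose let the fingers close. It gives the time, the measured TCP pose, the force, the opening and the grip force at its end, in the units of the state.
- read_state(): the state, without advancing time (a new reading comes with each control period).
- imaging.get_image(name): name is "side" or "top"; returns a dict with "pixels" (420x560x3 uint8, red, green, blue), "fx", "fy", "cx", "cy" (pixels), "dist" ([k1, k2, p1, p2, k3] as OpenCV has them; the pictures are not rectified), "xyz" and "rotation" of the camera in the world. Camera axes: x right, y down, z forward; pixel columns grow to the right and rows downward; lengths in mm; the calibration is good to about 2 mm. A picture is of the moment at which its call begins. There is no depth.
- workorder.job_done(): hands the job in; it is judged then, once.
Trained networks look in the newest picture that a camera, given by its name, has taken for a name from the list of things; names that differ only in an ending like _2 or _b are one class to them, and where a whole thing is asked for, a point or a joint stands for the part that bears it (a point fixed in the world has none). Each returns a list of dicts, best first, with "score" (0 to 1); they miss things now and then, are a little off and sometimes report something else, mostly with a low value. They report only what shows in the picture. A call takes as long as a camera call. They do not tell look-alikes from the thing itself.
- nets.find_in(camera, query): "location" ([row, column] in pixels, amid what is visible of it).
- nets.pinpoint(camera, query): "location" ([row, column] in pixels: a listed point, or the origin of a listed thing).
The state is a dict: "clock": time; "joints": joint angles; "joint_vel": joint speeds; "joint_efforts": joint torques, N m; "position": TCP position; "ee_rot": TCP orientation; "contact_force": force on the tool from outside, world axes, zero at the start; "wrist_torque": the same for the moment, N m; "gripper_width": finger opening in mm; "grasp_force": force on a finger pad.
Only numpy, scipy, OpenCV 4.12 (cv2) and the standard library are available. Lean on these libraries where they do the work, as an engineer would, in place of code of your own. Each camera call takes 0.05 s, during which the arm holds its last target. There are 200 camera calls.

## Task

The small gas canister for the sparkling-water maker stands in its dock on the worktop. First turn the dock's lock ring clockwise by its orange pin until the pin's arm is at the red mark, so that the canister cannot turn; then take off the blue cap. Nobody knows whether its thread is left- or right-handed, so try loosening it one way and, if it stops after a few degrees, the other way; twist it free with the cap still down on the canister, lift it off, and finish still holding it, upright and still, about 10 cm above the canister, with the ring left locked and the mug, the tin and the spice jar left alone.

Things in the scene. Friction and masses are not known exactly. Their poses are not given: they have to be found in the camera images.
- dock: Grey round dock, fixed, 216 mm across, deck 55 mm high; a square grey tower (64x64 mm, 125 mm high with the gauge on top) is centred 128 mm from the dock's axis on its +x side. The steel canister (66 mm across, 84 mm high) stands on the dock's axis. Origin: on that axis at worktop height; z up. Place and yaw vary.
- canister_top (a point): Point on the canister's axis 85 mm above the worktop, where the underside of the seated cap is.
- collar (a joint): Angle (rad) of the dark lock ring about the canister's vertical axis. 0: arm at the white mark (unlocked); grows CLOCKWISE seen from above; 1.40: arm at the red mark (locked; counts from 1.28); hard stop at 1.45. Starts between 0 and 0.5. Stays where it is left; takes about 2 N at the pin.
- pin_top (a point): Top of the upright round orange pin on the ring's arm, 121 mm above the worktop, 82 mm from the canister's axis. The pin is 14 mm thick and stands 54 mm above its arm (arm's top at 67 mm). At joint 0 it is at 250 degrees counter-clockwise from the dock's +x direction, at 1.40 at 170 degrees.
- lock_mark (a point): Centre of the red dot, 12 mm across, flat on the dock's deck, 98 mm from the canister's axis: the locked mark, where the ring's arm points when locked.
- cap: Loose blue cap, 50 to 100 g, on the canister: skirt 64 mm across and 28 mm high; on top a wing grip along the cap's x axis, 46 mm long, 14 mm thick along y, standing 30 mm above the skirt (its top 58 mm above the underside). Origin: centre of the underside, z up. At the start its x axis points along the dock's +x within 2 degrees.
- cap_wing (a point): Centre of the wing grip, 43 mm above the cap's underside. Quarter-turn thread of hidden hand, drawn anew each start: the wrong way it stops hard after about 10 degrees; the right way it turns to a stop at about 74 degrees and lifts straight off from 46 degrees on (aim at 60). Before that it only has about 2 mm of play and cannot be pulled off.
- green_mug: Green mug, 64x89x48 mm, a bystander standing to the right of the dock; origin on its underside.
- tin: Food tin, 57 mm across, 72 mm high, a bystander right of the dock; origin under its centre.
- spice_jar: Spice jar with a green lid, 44 mm across, 99 mm high, a bystander right of the dock; origin under its centre.
Things that resemble listed ones, but are neither listed nor needed, are in the scene too. Of the things that look like the cap, the largest one is meant.

How it is judged (in metres and radians):
On the way, in this order (a step that is already met when the one before it is completed fails the run):
1. the lock ring is at its locked mark, the cap still seated and not yet turned loose (value of joint collar above 1.28 rad and z of cap in the frame of dock below 0.095 m and angle between the x axis of cap and the x axis of dock, either way round below 0.35 rad), for 0.2 s.
2. the cap is turned to its release, still seated, the ring locked (value of joint collar above 1.28 rad and z of cap in the frame of dock below 0.095 m and angle between the x axis of cap and the x axis of dock, either way round above 0.7 rad), for 0.1 s.
At the end, for the whole second after the job is handed in: Ring at 1.28 rad or more (red mark 1.40); cap gripped, under 0.05 m/s, within 20 degrees of upright, at least 60 mm above its seat, within 80 mm of the canister axis, not touching the dock; mug, tin and spice jar within 30 mm of where they stood (value of joint collar above 1.28 rad and z of cap in the frame of canister_top above 0.06 m and horizontal distance between cap and canister_top below 0.08 m and contact force between the fingers and cap above 1 N and contact force between cap and dock below 0.2 N and angle between cap's own z axis and vertical below 0.35 rad and linear speed of cap below 0.05 m/s and distance of each of green_mug, tin, spice_jar from where it was at the start of the episode below 0.03 m); the arm keeps its last pose, push and grip.
It fails at once if the green mug is knocked or moved by more than 30 mm (distance of green_mug from where it was at the start of the episode above 0.03 m).
It fails at once if the food tin is knocked or moved by more than 30 mm (distance of tin from where it was at the start of the episode above 0.03 m).
It fails at once if the spice jar is knocked or moved by more than 30 mm (distance of spice_jar from where it was at the start of the episode above 0.03 m).
It also fails if it takes over 51 s, if anything falls off the work surface, if the arm or the gripper's body presses on something with over 40 N, if the wrist force passes 120 N, or if a joint passes its speed limit or range.

## Working session

There is one attempt and no reset: what is moved stays moved. The work goes in short steps, Python scripts to look and compute and a tool call to move; the robot and the scene stay as the last step left them, time stands still between calls to the robot, and variables do not carry over. Pictures are saved under pics/ and viewed, at most 10 in all, crops included, and the job is handed in when it is done.

Besides the shell and the picture viewer there is one more tool, called after "Emit:" by a JSON object that holds its "name" and its "arguments", one argument or row to a line. apply_moves: Moves the arm, as the interface text tells. Its arguments: {"type":"object","properties":{"rows":{"type":"array"}},"required":["rows"]}

```bash
mkdir -p pics; cat > h.py <<'E'
import numpy as np, cv2
from bench import read_state, imaging, workorder, nets
def K(im): return np.array([[im['fx'],0,im['cx']],[0,im['fy'],im['cy']],[0,0,1.]])
def ray(im,rc):
    p=cv2.undistortPoints(np.array([[[rc[1],rc[0]]]],float),K(im),np.array(im['dist'],float))[0,0]
    R=np.array(im['rotation'],float)
    if R.size==4:
        from scipy.spatial.transform import Rotation as Q; R=Q.from_quat(R).as_matrix()
    d=R@np.array([p[0],p[1],1]); return np.array(im['xyz'],float),d/np.linalg.norm(d)
def atz(im,rc,z):
    o,d=ray(im,rc); return o+d*(z-o[2])/d[2]
def tri(rs):
    A=sum(np.eye(3)-np.outer(d,d) for o,d in rs); b=sum((np.eye(3)-np.outer(d,d))@o for o,d in rs)
    return np.linalg.solve(A,b)
E
python3 - <<'E'
from h import *
Z=dict(canister_top=85,pin_top=121,lock_mark=55,cap=85,cap_wing=128,dock=0,green_mug=0,tin=0,spice_jar=0)
np.set_printoptions(precision=1,suppress=True)
for c in('top','side'):
    im=imaging.get_image(c); cv2.imwrite(f'pics/{c}0.png',im['pixels'][:,:,::-1])
    print(c,im['xyz'],im['rotation'])
    for n,z in Z.items():
        for r in nets.pinpoint(c,n)[:3]: print(n,round(r['score'],2),np.array(r['location']),atz(im,r['location'],z))
print(read_state())
E
```

```text
top [ 444.8 -239.3 1052. ] [ 0.7 -0.7  0.1 -0. ]
canister_top 0.74 [203. 256.] [ 567.5 -236.6   85. ]
pin_top 0.71 [206.9 341.1] [ 558.  -413.7  121. ]
pin_top 0.57 [223.6 284.5] [ 521.3 -296.   121. ]
lock_mark 0.6 [246.  241.9] [ 476.  -207.3   55. ]
cap 0.91 [154.  178.2] [671.9 -65.5  85. ]
cap 0.82 [199.3 254. ] [ 575.4 -232.2   85. ]
cap 0.75 [214.4 178.2] [540.  -70.8  85. ]
cap_wing 0.83 [213.4 176.8] [537.8 -75.3 128. ]
cap_wing 0.75 [196.9 253.8] [ 574.6 -232.   128. ]
cap_wing 0.53 [153.8 176. ] [662.1 -68.6 128. ]
dock 0.7 [204.9 253.7] [ 573.7 -231.1    0. ]
green_mug 0.64 [232.  347.1] [ 513.8 -450.4    0. ]
tin 0.81 [162.2 336.9] [ 679.7 -426.9    0. ]
spice_jar 0.8 [207.8 341.6] [ 570.6 -437.5    0. ]
side [ 268.1 -928.9  735.2] [ 0.9 -0.2  0.1 -0.4]
canister_top 0.95 [207.1 267.6] [ 572.9 -224.6   85. ]
pin_top 0.92 [225.  254.5] [ 507.3 -303.8  121. ]
lock_mark 0.96 [224.4 226.6] [ 475.9 -205.8   55. ]
cap 0.86 [207.9 268.8] [ 574.2 -228.5   85. ]
cap 0.6 [186.7 278.7] [ 629.7 -166.6   85. ]
cap 0.57 [197.2 232.1] [ 512.5 -153.5   85. ]
cap_wing 0.91 [196.6 267.2] [ 567.1 -238.   128. ]
cap_wing 0.55 [176.7 282.1] [ 629.8 -185.9  128. ]
cap_wing 0.52 [189.4 227.5] [ 497.2 -173.6  128. ]
dock 0.93 [236.7 270.6] [ 572.7 -236.6    0. ]
green_mug 0.89 [308.8 289.6] [ 517.6 -446.6    0. ]
tin 0.88 [277.  348.7] [ 672.7 -429.1    0. ]
spice_jar 0.92 [296.3 310.9] [ 572.4 -438.1    0. ]
spice_jar 0.28 [207.3 269.9] [ 617.8 -136.     0. ]
{'clock': 1.0, 'joints': array([ 1.4,  0.4,  0. , -0. , -1.2, -0.3]), 'joint_vel': array([ 0., -0.,  0.,  0., -0.,  0.]), 'joint_efforts': array([  0. , -39.2,  18.9,   4.2,  -0. ,  -0. ]), 'position': array([280.7, 558.4, 256.3]), 'ee_rot': array([ 1. , -0.2, -0. , -0. ]), 'contact_force': array([-1.3, -0.7,  0.4]), 'wrist_torque': array([-0., -0., -0.]), 'grasp_force': 0.0, 'gripper_width': 85.50472661862503}
```

View pics/top0.png

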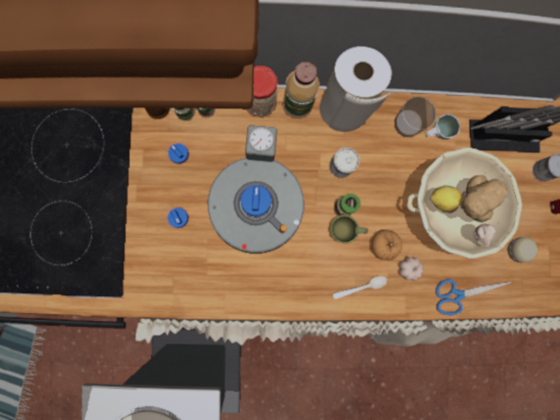

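View pics/side0.png

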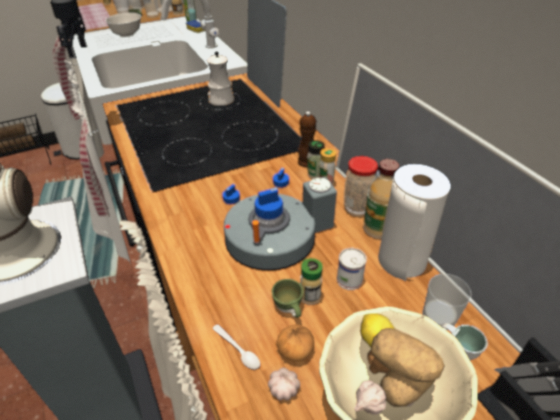

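```bash
python3 - <<'E'
from h import *
np.set_printoptions(precision=1,suppress=True)
T=imaging.get_image('top'); S=imaging.get_image('side')
P=dict(canister_top=((203,256),(207.1,267.6)),pin=((223.6,284.5),(225,254.5)),mark=((246,241.9),(224.4,226.6)),cap=((199.3,254),(207.9,268.8)),wing=((196.9,253.8),(196.6,267.2)),dock=((204.9,253.7),(236.7,270.6)))
for n,(a,b) in P.items(): print(n,tri([ray(T,a),ray(S,b)]))
print('towertop',atz(T,(140,261.5),125),'pinbase',atz(T,(229,284),121))
a=T['pixels'];b=S['pixels']
cv2.imwrite('pics/t1.png',cv2.resize(a[120:260,190:380],None,fx=4,fy=4,interpolation=cv2.INTER_CUBIC)[:,:,::-1])
h=cv2.cvtColor(a,cv2.COLOR_RGB2HSV)
m=((h[...,0]>5)&(h[...,0]<16)&(h[...,1]>200)&(h[...,2]>150)).astype('uint8')[215:240,270:295]
print('orange',np.array(np.nonzero(m)).mean(1)+[215,270],m.sum())
m=((h[...,0]>100)&(h[...,0]<130)&(h[...,1]>150)).astype('uint8')[180:225,235:280]
print('blue',np.array(np.nonzero(m)).mean(1)+[180,235],m.sum(),atz(T,np.array(np.nonzero(m)).mean(1)+[180,235],115))
E
```

```text
canister_top [ 566.8 -236.8   96.4]
pin [ 516.7 -295.1  111.4]
mark [ 475.8 -207.3   56.4]
cap [ 573.9 -231.8   87.9]
wing [ 572.9 -231.1  121.7]
dock [ 574.8 -231.1   -5.8]
towertop [ 695.7 -245.8  125. ] pinbase [ 510.1 -295.1  121. ]
orange [nan nan] 0
blue [200.7 255.5] 666 [ 568.6 -235.6  115. ]<stdin>:11: RuntimeWarning: Mean of empty slice.
  ret = um.true_divide(
```

View pics/t1.png

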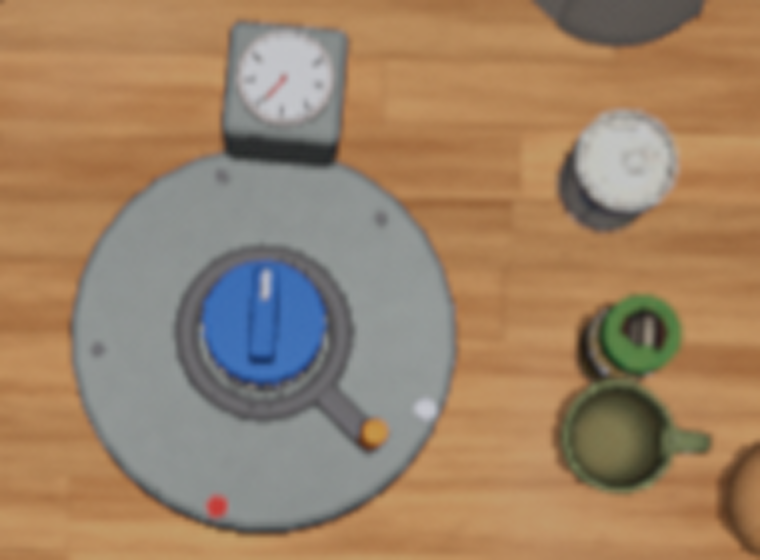

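```bash
python3 - <<'E'
from h import *
np.set_printoptions(precision=1,suppress=True)
T=imaging.get_image('top')
for n,(c,r),z in [('pin',(373,432),121),('pinbottom arm end',(368,443),67),('wing',(262,316),143),('wingN',(265,266),143),('wingS',(261,358),143),('skirt',(264,321),113),('deckL',(70,335),55),('deckR',(457,335),55),('deckB',(263,531),55),('red',(217,506),55),('white',(426,408),55),('tower',(286,80),125),('ringL',(176,332),67),('ringR',(352,332),67)]:
    print(n,atz(T,(120+(r+.5)/4-.5,190+(c+.5)/4-.5),z))
from scipy.spatial.transform import Rotation as Q
s=read_state(); print(Q.from_quat(s['ee_rot']).as_matrix(), s['position'])
E
```

```text
pin [ 512.9 -292.8  121. ]
pinbottom arm end [ 510.9 -293.2   67. ]
wing [ 569.  -234.8  143. ]
wingN [ 594.6 -235.9  143. ]
wingS [ 547.7 -234.7  143. ]
skirt [ 570.5 -235.8  113. ]
deckL [ 568.6 -128.7   55. ]
deckR [ 572.4 -342.7   55. ]
deckB [ 462.6 -237.    55. ]
red [ 475.8 -211.6   55. ]
white [ 531.5 -325.7   55. ]
tower [ 696.5 -245.   125. ]
ringL [ 569.8 -187.7   67. ]
ringR [ 571.5 -283.8   67. ]
[[ 0.9 -0.4  0. ]
 [-0.4 -0.9  0. ]
 [ 0.  -0.  -1. ]] [280.7 558.4 256.3]
```

```bash
cat >> h.py <<'E'
from scipy.spatial.transform import Rotation as Q
def plan(p,yang=None):
    "shift in tool axes to world TCP p; yaw so tool y points to yang deg"
    s=read_state(); R=Q.from_quat(s['ee_rot']).as_matrix()
    a=np.degrees(np.arctan2(R[1,1],R[0,1]))
    print('tooly',a,'pos',s['position'],'shift',R.T@(np.array(p)-s['position']),'yaw(cw+)',None if yang is None else np.radians(a-yang),'t',s['clock'],'j',s['joints'],'w',s['gripper_width'],'F',s['contact_force'])
np.set_printoptions(precision=2,suppress=True)
E
python3 -c "
from h import *
plan((513,-293,220),-225.3)"
```

```text
tooly -116.68586657260741 pos [280.66 558.42 256.33] shift [589.97 656.39  36.31] yaw(cw+) 1.8956742425084343 t 1.15 j [ 1.36  0.38  0.01  0.   -1.19 -0.26] w 85.31827190206235 F [-0.36  0.15  0.55]
```

Emit:
{"name": "apply_moves", "arguments": {
  "rows": [
    {"hand":-0.2,"delta_pos":[590,656,10],"yaw":1.9},
    {"hand":-0.2,"delta_pos":[590,656,10],"yaw":1.9},
    {"hand":-0.2,"delta_pos":[590,656,10],"yaw":1.9},
    {"hand":-0.2,"delta_pos":[590,656,10],"yaw":1.9},
    {"hand":-0.2,"delta_pos":[590,656,10],"yaw":1.9},
    {"hand":-0.2,"delta_pos":[590,656,10],"yaw":1.9},
    {"hand":-0.2,"delta_pos":[590,656,10],"yaw":1.9},
    {"hand":-0.2,"delta_pos":[590,656,10],"yaw":1.9},
    {"hand":-0.2,"delta_pos":[590,656,10],"yaw":1.9},
    {"hand":-0.2,"delta_pos":[590,656,10],"yaw":1.9},
    {"hand":-0.2,"delta_pos":[590,656,10],"yaw":1.9},
    {"hand":-0.2,"delta_pos":[590,656,10],"yaw":1.9}
  ]
}}

```text
clock: 2.15
position: [412.5, 74.2, 251.2]
ee_rot: [-0.552, 0.834, -0.0, 0.001]
contact_force: [1.8, -0.1, 0.5]
gripper_width: 34.2
grasp_force: 0.0
```

```bash
python3 -c "
from h import *
plan((513,-293,220),-225.3)"
```

```text
tooly 157.06105222967102 pos [412.46  74.21 251.21] shift [ 299.02 -235.68   31.08] yaw(cw+) 6.673459292797765 t 2.15 j [ 0.57  0.03 -0.47  0.   -1.07 -0.97] w 34.15389840214813 F [ 1.8  -0.07  0.48]
```

Emit:
{"name": "apply_moves", "arguments": {
  "rows": [
    {"hand":-0.2,"delta_pos":[299,-236,31],"yaw":0.39},
    {"hand":-0.2,"delta_pos":[299,-236,31],"yaw":0.39},
    {"hand":-0.2,"delta_pos":[299,-236,31],"yaw":0.39},
    {"hand":-0.2,"delta_pos":[299,-236,31],"yaw":0.39},
    {"hand":-0.2,"delta_pos":[299,-236,31],"yaw":0.39},
    {"hand":-0.2,"delta_pos":[299,-236,31],"yaw":0.39},
    {"hand":-0.2,"delta_pos":[299,-236,31],"yaw":0.39},
    {"hand":-0.2,"delta_pos":[299,-236,31],"yaw":0.39},
    {"hand":-0.2,"delta_pos":[299,-236,31],"yaw":0.39},
    {"hand":-0.2,"delta_pos":[299,-236,31],"yaw":0.39},
    {"hand":-0.2,"delta_pos":[299,-236,31],"yaw":0.39},
    {"hand":-0.2,"delta_pos":[299,-236,31],"yaw":0.39}
  ]
}}

```text
clock: 3.15
position: [514.8, -290.9, 219.1]
ee_rot: [-0.382, 0.924, 0.0, -0.0]
contact_force: [-0.2, 1.0, 0.5]
gripper_width: 34.0
grasp_force: 0.0
```

```bash
python3 -c "
from h import *
plan((513,-293,108),134.7)"
```

```text
tooly 134.94770219042044 pos [ 514.82 -290.89  219.11] shift [  2.75  -0.33 111.11] yaw(cw+) 0.004323218787238894 t 3.15 j [-0.24  0.36 -0.13 -0.   -1.08 -0.55] w 34.04892875746502 F [-0.2   1.    0.55]
```

Emit:
{"name": "apply_moves", "arguments": {
  "rows": [
    {"hand":-0.2,"delta_pos":[3,0,40],"yaw":0},
    {"hand":-0.2,"delta_pos":[3,0,75],"yaw":0},
    {"hand":-0.2,"delta_pos":[3,0,95],"yaw":0},
    {"hand":-0.2,"delta_pos":[3,0,105],"yaw":0},
    {"hand":-0.2,"delta_pos":[3,0,111],"yaw":0},
    {"hand":-0.2,"delta_pos":[3,0,111],"yaw":0}
  ]
}}

```text
clock: 3.65
position: [513.3, -291.9, 108.6]
ee_rot: [-0.384, 0.923, 0.0, -0.0]
contact_force: [-0.2, 0.8, 0.5]
gripper_width: 34.0
grasp_force: 0.0
```

```bash
python3 -c "
from h import *
plan((513,-293,108),134.7)
R=Q.from_quat(read_state()['ee_rot']).as_matrix(); p0=read_state()['position']
# remaining arc: TCP on the pin circle
for a in np.linspace(224.7,163,12)[1:]:
    w=np.array([570.5+82*np.cos(np.radians(a)),-235.7+82*np.sin(np.radians(a)),108]); print(a,R.T@(w-p0),np.radians(224.7-a))
im=imaging.get_image('side'); cv2.imwrite('pics/s2.png',cv2.resize(im['pixels'][140:300,160:360],None,fx=3,fy=3)[:,:,::-1])
"
```

```text
tooly 135.11715031782325 pos [ 513.26 -291.88  108.65] shift [ 0.98 -0.61  0.65] yaw(cw+) 0.007280646521756619 t 3.65 j [-0.24  0.47 -0.27  0.   -0.84 -0.54] w 34.00525464457939 F [-0.23  0.76  0.52]
219.0909090909091 [1.35 7.69 0.65] 0.09789710440731805
213.48181818181817 [ 0.12 15.62  0.65] 0.1957942088146366
207.87272727272727 [-1.88 23.39  0.65] 0.2936913132219547
202.26363636363635 [-4.63 30.93  0.65] 0.3915884176292732
196.65454545454546 [-8.11 38.16  0.65] 0.4894855220365913
191.04545454545453 [-12.27  45.02   0.65] 0.5873826264439098
185.43636363636364 [-17.09  51.44   0.66] 0.685279730851228
179.8272727272727 [-22.51  57.36   0.66] 0.7831768352585464
174.21818181818182 [-28.48  62.72   0.65] 0.8810739396658646
168.6090909090909 [-34.95  67.47   0.65] 0.978971044073183
163.0 [-41.85  71.56   0.65] 1.0768681484805012
```

View pics/s2.png

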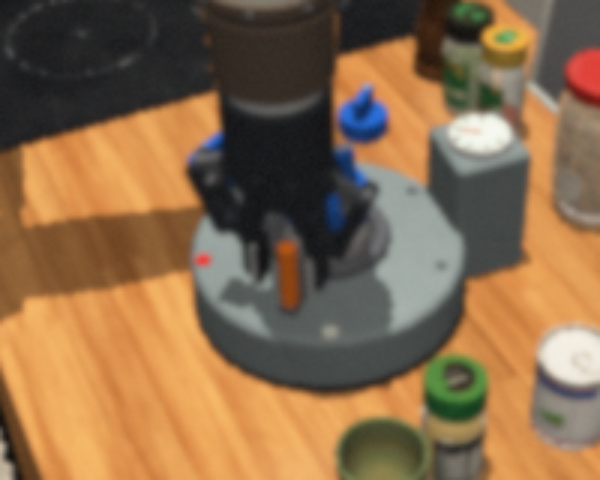

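Emit:
{"name": "apply_moves", "arguments": {
  "rows": [
    {"hand":-0.5,"delta_pos":[1,0,0],"yaw":0},
    {"hand":-0.5,"delta_pos":[1.3,7.7,0],"yaw":0.1},
    {"hand":-0.5,"delta_pos":[0,15.6,0],"yaw":0.2},
    {"hand":-0.5,"delta_pos":[-1.9,23.4,0],"yaw":0.3},
    {"hand":-0.5,"delta_pos":[-4.6,31,0],"yaw":0.4},
    {"hand":-0.5,"delta_pos":[-8,38,0],"yaw":0.5},
    {"hand":-0.5,"delta_pos":[-12.3,45,0],"yaw":0.6},
    {"hand":-0.5,"delta_pos":[-17,51.4,0],"yaw":0.7},
    {"hand":-0.5,"delta_pos":[-22.5,57.4,0],"yaw":0.8},
    {"hand":-0.5,"delta_pos":[-28.5,62.7,0],"yaw":0.9},
    {"hand":-0.5,"delta_pos":[-35,67.5,0],"yaw":1.0},
    {"hand":-0.5,"delta_pos":[-35,67.5,0],"yaw":1.0}
  ]
}}

```text
clock: 4.7
position: [490.9, -219.8, 110.5]
ee_rot: [0.107, 0.994, -0.0, 0.002]
contact_force: [0.3, -0.3, 0.1]
gripper_width: 21.4
grasp_force: 0.0
```

```bash
python3 -c "
from h import *
plan((570.5+82*np.cos(np.radians(164)),-235.7+82*np.sin(np.radians(164)),108),74)
for c in ('top','side'):
  im=imaging.get_image(c); cv2.imwrite(f'pics/{c}3.png',im['pixels'][:,:,::-1])
  print([(r['location'],r['score'],atz(im,r['location'],121)) for r in nets.pinpoint(c,'pin_top')])
a=cv2.imread('pics/top3.png')[130:260,190:320];b=cv2.imread('pics/side3.png')[150:280,190:320]
cv2.imwrite('pics/c3.png',cv2.resize(np.hstack([a,b]),None,fx=3,fy=3))
"
```

```text
tooly 77.70318457607115 pos [ 490.86 -219.82  110.45] shift [0.64 6.74 2.45] yaw(cw+) 0.06463276366151202 t 4.7 j [-0.12  0.39 -0.4   0.   -0.78 -1.67] w 21.43118781240738 F [ 0.28 -0.31  0.1 ]
[]
[]
```

View pics/c3.png

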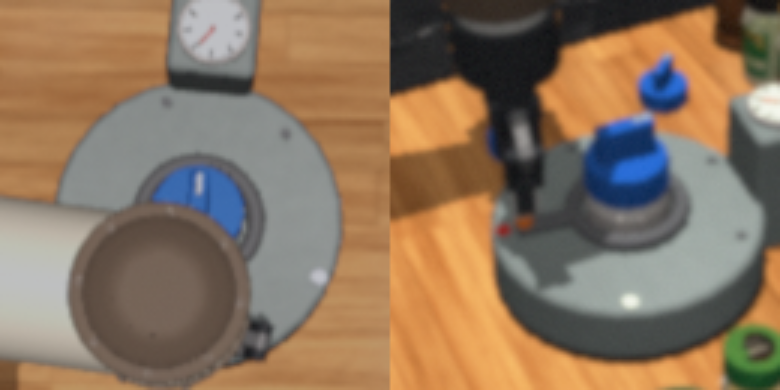

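Emit:
{"name": "apply_moves", "arguments": {
  "rows": [
    {"hand":-0.5,"delta_pos":[0.5,4,1],"yaw":0.03},
    {"hand":-0.5,"delta_pos":[0,8,2],"yaw":0.07},
    {"hand":-0.5,"delta_pos":[0,8,2],"yaw":0.07},
    {"hand":-0.5,"delta_pos":[0,8,2],"yaw":0.07}
  ]
}}

```text
clock: 5.23
position: [491.9, -212.7, 106.7]
ee_rot: [0.141, 0.99, 0.0, 0.0]
contact_force: [-0.3, 0.6, -0.7]
gripper_width: 21.1
grasp_force: 0.0
```

```bash
python3 -c "
from h import *
plan((491,-222,190),74)"
```

```text
tooly 73.81035264147096 pos [ 491.94 -212.72  106.73] shift [ -1.72  -9.16 -83.27] yaw(cw+) -0.0033099708240419625 t 5.2333 j [-0.11  0.4  -0.4  -0.   -0.77 -1.75] w 21.12510616340163 F [-0.28  0.6  -0.71]
```

Emit:
{"name": "apply_moves", "arguments": {
  "rows": [
    {"hand":-0.45,"delta_pos":[0,-2,0],"yaw":0},
    {"hand":-0.45,"delta_pos":[0,-2,-35],"yaw":0},
    {"hand":-0.45,"delta_pos":[0,-2,-75],"yaw":0},
    {"hand":1,"delta_pos":[20,-2,-105],"yaw":-0.1},
    {"hand":1,"delta_pos":[60,-2,-110],"yaw":-0.2},
    {"hand":1,"delta_pos":[90,-2,-110],"yaw":-0.22},
    {"hand":1,"delta_pos":[90,-2,-110],"yaw":-0.22},
    {"hand":1,"delta_pos":[90,-2,-110],"yaw":-0.22}
  ]
}}

```text
clock: 5.9
position: [403.7, -189.2, 217.4]
ee_rot: [0.032, 0.999, 0.0, 0.001]
contact_force: [0.2, -0.0, 0.1]
gripper_width: 82.3
grasp_force: 0.0
```

```bash
python3 -c "
from h import *
plan((570.5,-235.7,215),87)
rs=[]
for c in ('top','side'):
  im=imaging.get_image(c); cv2.imwrite(f'pics/{c}4.png',im['pixels'][:,:,::-1])
  for n,z in (('pin_top',121),('cap_wing',128),('canister_top',85)): print(c,n,[(np.array(r['location']),r['score'],atz(im,r['location'],z)) for r in nets.pinpoint(c,n)][:3])
a=cv2.imread('pics/top4.png')[130:260,190:320];b=cv2.imread('pics/side4.png')[150:280,190:320]
cv2.imwrite('pics/c4.png',cv2.resize(np.hstack([a,b]),None,fx=3,fy=3))
"
```

```text
tooly 86.3575088171044 pos [ 403.72 -189.19  217.37] shift [-169.39  -35.82    2.66] yaw(cw+) -0.011213586556561244 t 5.9 j [-0.07  0.11 -0.47 -0.   -0.99 -1.56] w 82.32850949290234 F [ 0.24 -0.05  0.14]
top pin_top [(array([235.9, 248.3]), 0.59, array([ 494.82, -222.12,  121.  ])), (array([231.4, 348. ]), 0.55, array([ 507.11, -427.99,  121.  ]))]
top cap_wing [(array([197.3, 255.2]), 0.9, array([ 573.81, -234.86,  128.  ])), (array([215.3, 178. ]), 0.6, array([533.95, -77.95, 128.  ])), (array([152.4, 175.8]), 0.54, array([665.11, -68.03, 128.  ]))]
top canister_top [(array([200.2, 258.8]), 0.74, array([ 573.68, -242.48,   85.  ])), (array([236.7, 246.9]), 0.59, array([ 495.  , -218.51,   85.  ]))]
side pin_top [(array([205.8, 230.1]), 0.58, array([ 484.1 , -222.57,  121.  ]))]
side cap_wing [(array([193. , 268.3]), 0.85, array([ 574.71, -227.36,  128.  ])), (array([178.9, 281.3]), 0.61, array([ 624.26, -192.82,  128.  ])), (array([190.2, 231.2]), 0.48, array([ 503.66, -180.16,  128.  ]))]
side canister_top [(array([295.2, 307.5]), 0.36, array([ 532.78, -489.78,   85.  ]))]
```

View pics/c4.png

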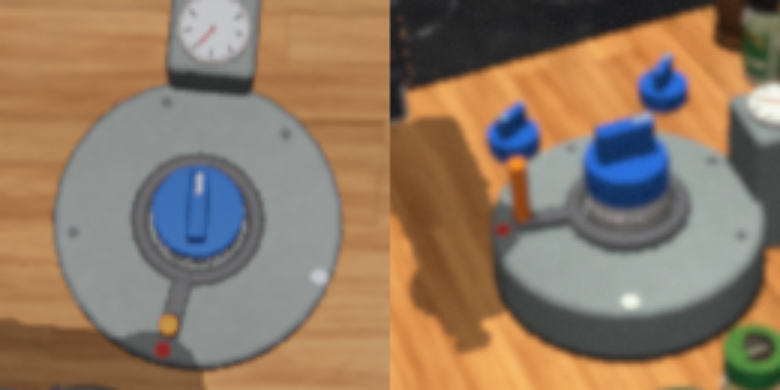

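```bash
python3 -c "
from h import *
im=imaging.get_image('top')
for n,(c,r),z in [('pin',(168,324),121),('red',(162,350),55),('white',(318.5,276.5),55),('wing',(198,207),143),('wN',(200,172),143),('wS',(197,242),143),('tower',(211,28),125)]:
  w=atz(im,(130+(r+.5)/3-.5,190+(c+.5)/3-.5),z); print(n,w,np.hypot(*(w[:2]-[570.5,-235.7])),np.degrees(np.arctan2(w[1]+235.7,w[0]-570.5)))
"
```

```text
pin [ 491.11 -216.8   121.  ] 81.6042981643949 166.61171160247972
red [ 475.38 -211.2    55.  ] 98.22399366221516 165.5580047469802
white [ 531.02 -325.06   55.  ] 97.69464565029169 -113.83816739536496
wing [ 568.95 -235.92  143.  ] 1.5638255429997427 -171.91296668586796
wN [ 592.8  -236.84  143.  ] 22.33256261945151 -2.9209496293650554
wS [ 545.27 -235.67  143.  ] 25.233485804434288 179.93662263614235
tower [ 697.83 -242.59  125.  ] 127.51154301401506 -3.0964496037608993
```

Emit:
{"name": "apply_moves", "arguments": {
  "rows": [
    {"hand":0,"delta_pos":[-35,-8,0],"yaw":0},
    {"hand":0,"delta_pos":[-75,-16,0],"yaw":0},
    {"hand":0,"delta_pos":[-115,-25,0],"yaw":0},
    {"hand":0,"delta_pos":[-150,-32,0],"yaw":0},
    {"hand":0,"delta_pos":[-169,-36,0],"yaw":0},
    {"hand":0,"delta_pos":[-169,-36,15],"yaw":0},
    {"hand":0,"delta_pos":[-169,-36,40],"yaw":0}
  ]
}}

```text
clock: 6.93
position: [574.3, -236.8, 177.7]
ee_rot: [0.032, 0.999, -0.001, 0.003]
contact_force: [-1.2, 0.8, -0.5]
gripper_width: 42.5
grasp_force: 0.0
```

```bash
python3 -c "
from h import *
plan((570.3,-235.7,140),87)"
```

```text
tooly 86.34337234145352 pos [ 574.34 -236.82  177.73] shift [ 4.31  0.91 37.7 ] yaw(cw+) -0.01146031460129722 t 6.9333 j [-0.13  0.44 -0.12  0.   -1.01 -1.5 ] w 42.533581122129746 F [-1.21  0.78 -0.46]
```

Emit:
{"name": "apply_moves", "arguments": {
  "rows": [
    {"hand":0,"delta_pos":[3,0.5,20],"yaw":0},
    {"hand":0,"delta_pos":[3,0.5,36],"yaw":0},
    {"hand":0,"delta_pos":[3,0.5,36],"yaw":0},
    {"hand":0,"delta_pos":[3,0.5,36],"yaw":0}
  ]
}}

```text
clock: 7.27
position: [568.2, -235.3, 139.7]
ee_rot: [0.032, 0.999, 0.0, -0.001]
contact_force: [0.2, -0.5, 0.9]
gripper_width: 43.0
grasp_force: 0.0
```

```bash
python3 -c "
from h import *
plan((570.3,-235.7,140),87)"
```

```text
tooly 86.33033551712886 pos [ 568.2  -235.3   139.72] shift [-2.12 -0.27 -0.29] yaw(cw+) -0.011687850109766586 t 7.2667 j [-0.13  0.47 -0.17  0.   -0.93 -1.51] w 43.03479073245707 F [ 0.22 -0.48  0.85]
```

Well placed; close on the wing.

Emit:
{"name": "apply_moves", "arguments": {
  "rows": [
    {"hand":-0.4,"delta_pos":[-2,0,0],"yaw":0},
    {"hand":-1,"delta_pos":[-2,0,0],"yaw":0},
    {"hand":-1,"delta_pos":[-2,0,0],"yaw":0},
    {"hand":-1,"delta_pos":[-2,0,0],"yaw":0},
    {"hand":-1,"delta_pos":[-2,0,0],"yaw":0},
    {"hand":-1,"delta_pos":[-2,0,0],"yaw":0}
  ]
}}

```text
clock: 7.77
position: [570.6, -235.5, 141.3]
ee_rot: [0.032, 0.999, -0.0, 0.001]
contact_force: [-0.4, 0.2, 2.3]
gripper_width: 13.0
grasp_force: 59.9
```

```bash
python3 -c "
from h import *
plan((570.3,-235.7,140),87); s=read_state(); print(s['grasp_force'],s['wrist_torque'])"
```

```text
tooly 86.33179768248017 pos [ 570.63 -235.47  141.33] shift [ 0.32 -0.25  1.33] yaw(cw+) -0.011662330510177591 t 7.7667 j [-0.13  0.47 -0.16  0.   -0.93 -1.51] w 12.951420011992061 F [-0.41  0.16  2.32]
59.88216519355774 [ 0.06 -0.11 -0.03]
```

Try 16° counter-clockwise from above (yaw negative).

Emit:
{"name": "apply_moves", "arguments": {
  "rows": [
    {"hand":-1,"delta_pos":[0,0,0],"yaw":-0.06},
    {"hand":-1,"delta_pos":[0,0,0],"yaw":-0.12},
    {"hand":-1,"delta_pos":[0,0,0],"yaw":-0.18},
    {"hand":-1,"delta_pos":[0,0,0],"yaw":-0.24},
    {"hand":-1,"delta_pos":[0,0,0],"yaw":-0.24},
    {"hand":-1,"delta_pos":[0,0,0],"yaw":-0.24}
  ]
}}

```text
clock: 8.27
position: [570.3, -235.3, 141.3]
ee_rot: [-0.085, 0.996, 0.0, 0.001]
contact_force: [-1.5, 2.4, 6.2]
gripper_width: 12.9
grasp_force: 71.2
```

```bash
python3 -c "
from h import *
plan((570.3,-235.7,140),87); s=read_state(); print(s['grasp_force'],s['wrist_torque'],s['joint_efforts'])"
```

```text
tooly 99.73829710433272 pos [ 570.27 -235.25  141.34] shift [ 0.05 -0.45  1.34] yaw(cw+) 0.22232522556786552 t 8.2667 j [-0.13  0.47 -0.16 -0.   -0.94 -1.27] w 12.934299555960637 F [-1.52  2.36  6.18]
71.21308640751522 [ 0.75  0.2  -1.7 ] [  0.51 -37.73  15.03   4.58   0.28   1.72]
```

Emit:
{"name": "apply_moves", "arguments": {
  "rows": [
    {"hand":-1,"delta_pos":[0,0,0],"yaw":0.1},
    {"hand":-1,"delta_pos":[0,0,0],"yaw":0.2},
    {"hand":-1,"delta_pos":[0,0,0],"yaw":0.3},
    {"hand":-1,"delta_pos":[0,0,0],"yaw":0.4},
    {"hand":-1,"delta_pos":[0,0,0],"yaw":0.5},
    {"hand":-1,"delta_pos":[0,0,0],"yaw":0.5},
    {"hand":-1,"delta_pos":[0,0,0],"yaw":0.5}
  ]
}}

```text
clock: 8.85
position: [570.7, -235.7, 141.3]
ee_rot: [0.159, 0.987, -0.001, 0.001]
contact_force: [-0.2, -0.3, 3.3]
gripper_width: 13.0
grasp_force: 60.2
```

```bash
python3 -c "
from h import *
plan((570.3,-235.7,140),87); s=read_state(); print(s['grasp_force'],s['wrist_torque'],s['joint_efforts'])"
```

```text
tooly 71.66703544367259 pos [ 570.71 -235.73  141.32] shift [ 0.4  -0.1   1.32] yaw(cw+) -0.2676107155995049 t 8.85 j [-0.13  0.47 -0.16  0.   -0.93 -1.76] w 13.023724221157915 F [-0.23 -0.3   3.33]
60.1842999458313 [-0.06 -0.01 -0.05] [  0.2  -38.16  14.74   2.97  -0.02  -0.05]
```

Emit:
{"name": "apply_moves", "arguments": {
  "rows": [
    {"hand":-1,"delta_pos":[0,0,0],"yaw":0.1},
    {"hand":-1,"delta_pos":[0,0,0],"yaw":0.2},
    {"hand":-1,"delta_pos":[0,0,0],"yaw":0.3},
    {"hand":-1,"delta_pos":[0,0,0],"yaw":0.4},
    {"hand":-1,"delta_pos":[0,0,0],"yaw":0.5},
    {"hand":-1,"delta_pos":[0,0,0],"yaw":0.6},
    {"hand":-1,"delta_pos":[0,0,0],"yaw":0.7},
    {"hand":-1,"delta_pos":[0,0,0],"yaw":0.8},
    {"hand":-1,"delta_pos":[0,0,0],"yaw":0.84},
    {"hand":-1,"delta_pos":[0,0,0],"yaw":0.84},
    {"hand":-1,"delta_pos":[0,0,0],"yaw":0.84},
    {"hand":-1,"delta_pos":[0,0,0],"yaw":0.84}
  ]
}}

```text
clock: 9.85
position: [570.7, -235.7, 141.3]
ee_rot: [0.548, 0.836, -0.0, 0.001]
contact_force: [0.1, 0.1, 5.4]
gripper_width: 12.7
grasp_force: 60.3
```

```bash
python3 -c "
from h import *
plan((570.3,-235.7,140),87); s=read_state(); print(s['grasp_force'],s['wrist_torque'],s['joint_efforts'])
a=imaging.get_image('top')['pixels'][130:260,190:320];b=imaging.get_image('side')['pixels'][150:280,190:320]
cv2.imwrite('pics/c5.png',cv2.resize(np.hstack([a,b]),None,fx=3,fy=3)[:,:,::-1])"
```

```text
tooly 23.51444996659178 pos [ 570.7  -235.72  141.3 ] shift [ 0.18 -0.36  1.3 ] yaw(cw+) -1.1080318755225695 t 9.85 j [-0.13  0.47 -0.16  0.   -0.93 -2.6 ] w 12.666555312795364 F [0.14 0.11 5.41]
60.2831768989563 [-0.17 -0.04  0.  ] [  0.26 -37.85  14.44   2.81  -0.06   0.02]
```

View pics/c5.png

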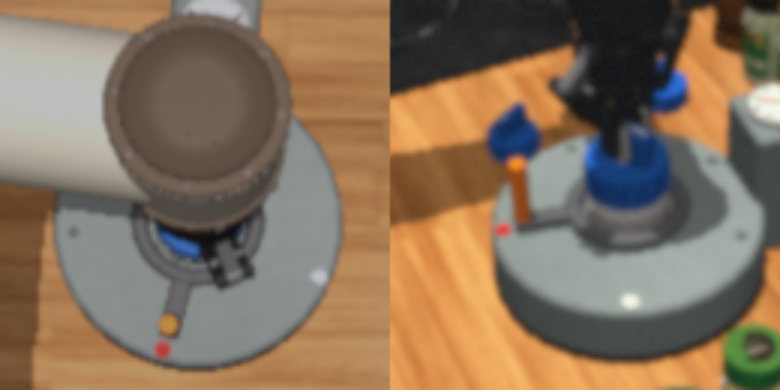

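Turned about 63° clockwise, and the wing clearly turned with the gripper. The pin is still at the red dot (crop 168,324 / 162,350). Lift.

Emit:
{"name": "apply_moves", "arguments": {
  "rows": [
    {"hand":-1,"delta_pos":[0,0,-4],"yaw":0},
    {"hand":-1,"delta_pos":[0,0,-10],"yaw":0},
    {"hand":-1,"delta_pos":[0,0,-20],"yaw":0},
    {"hand":-1,"delta_pos":[0,0,-35],"yaw":0},
    {"hand":-1,"delta_pos":[0,0,-55],"yaw":0},
    {"hand":-1,"delta_pos":[0,0,-75],"yaw":0},
    {"hand":-1,"delta_pos":[0,0,-92],"yaw":0},
    {"hand":-1,"delta_pos":[0,0,-100],"yaw":0},
    {"hand":-1,"delta_pos":[0,0,-100],"yaw":0},
    {"hand":-1,"delta_pos":[0,0,-100],"yaw":0},
    {"hand":-1,"delta_pos":[0,0,-100],"yaw":0},
    {"hand":-1,"delta_pos":[0,0,-100],"yaw":0}
  ]
}}

```text
clock: 10.95
position: [569.5, -235.2, 239.0]
ee_rot: [0.55, 0.835, -0.0, -0.001]
contact_force: [-0.2, 0.4, -0.2]
gripper_width: 13.0
grasp_force: 59.6
```

```bash
python3 -c "
from h import *
plan((570.3,-235.7,240),87); s=read_state(); print(s['grasp_force'],s['joint_vel'])
a=imaging.get_image('top')['pixels'][130:260,190:320];b=imaging.get_image('side')['pixels'][150:280,190:320]
cv2.imwrite('pics/c6.png',cv2.resize(np.hstack([a,b]),None,fx=3,fy=3)[:,:,::-1])"
```

```text
tooly 23.295610165608817 pos [ 569.51 -235.19  239.03] shift [-0.78  0.52 -0.98] yaw(cw+) -1.1118513505841312 t 10.95 j [-0.13  0.38 -0.04 -0.   -1.15 -2.61] w 13.035633014324604 F [-0.25  0.44 -0.19]
59.61246371269226 [0.   0.   0.01 0.   0.   0.  ]
```

View pics/c6.png

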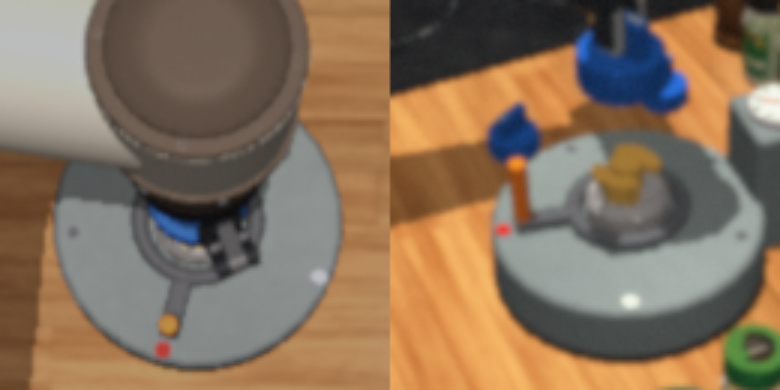

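The picture shows the cap held about 10 cm above the bare brass neck. The ring arm is still at the red dot.

```bash
python3 -c "
from h import *
print(workorder.job_done())"
```

```text
the job is handed in; nothing more can be done
None
```

I locked the ring at the red mark, twisted the cap off clockwise (left-handed thread; counter-clockwise stopped hard) and handed the job in with it held about 10 cm above the canister; the hand-in returned no verdict.

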